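# Line up the bottles and draw the dose

### The arm

A 7-joint arm with a two-finger parallel gripper is mounted at the origin on the work surface. World frame = base frame: x ahead of the robot, y to its left, z up, the work surface at z = 0. Lengths are in m, angles in rad, forces in N, time in s.
With the tool pointing down it reaches from about 0.425 to 1.025 m from the base axis. Payload 9.4 kg.
Tool frame: the origin (TCP) lies between the finger pads; the fingertips stand 19 mm ahead of it and the grasp point (between the pads) is the TCP; z points along the fingers, y is the line along which they close (so a half turn about z gives the same grasp; the last joint's range is limited). The gripper opens to 85 mm and grips with 20 to 120 N. Pads are 22 mm wide; open, the fingers measure 114 mm over their backs; the gripper's body (76 mm by 85 mm) begins 54 mm behind the grasp point. The pads swing forward as they close: fully open they stand 13 mm farther back than shut.
Start: joints at [1.109, 0.599, -0.003, 1.599, 0.002, 0.943, -0.08], TCP at [0.272, -0.672, 0.25] pointing down, gripper open.
Joint ranges: [-2.57, 2.57], [-0.35, 1.97], [-1.29, 1.29], [0.11, 2.56], [-1.05, 4.19], [0.11, 1.86], [-2.63, 2.63]. Speed limits (rad/s): [2.22, 2.22, 3.01, 3.01, 3.14, 3.14, 3.14].

### API

Orientations are given as a unit quaternion [x, y, z, w].
In Python, from cell import bot gives the robot as it stands. Calls block until the motion is done:
- bot.movep(position, orientation): joint-space move of the TCP to a pose.
- bot.movel(position, vel=0.15, ori=None, force_limit=None): straight line of the TCP; ori=None keeps the orientation; vel is the mean speed in m/s. With force_limit (N) it stops when the force on the tool has changed by that much, and returns True; else False.
- bot.set_joints(angles): joint-space move.
- bot.grip(opening, newtons=None): finger opening in m; newtons is the grip in N (None keeps the last); returns when the fingers have stopped.
- bot.wait(seconds).
- bot.ik(position, orientation): joint angles nearest the present ones, or None.
- bot.capture(name): name is "side" or "top"; returns a dict with "frame" (480x640x3 uint8, red, green, blue), "K" (3x3 intrinsics, pixels), "position" and "rotation" of the camera in the world. Camera axes: x right, y down, z forward; pixel columns grow to the right and rows downward; lengths in m; the calibration is good to about 2 mm. A picture is of the moment at which its call begins. There is no depth.
A pose or a line that the arm cannot do raises bot.Unreachable and nothing moves.
- bot.sign_off(): hands the job in; it is judged then, once.
Readings, each from a call of its own:
- bot.get_time(): time.
- bot.get_q(): joint angles.
- bot.get_qd(): joint speeds.
- bot.get_joint_efforts(): joint torques, N m.
- bot.get_tool_pos(): TCP position.
- bot.get_tcp_rot(): TCP orientation.
- bot.get_force(): force on the tool from outside, world axes, zero at the start.
- bot.get_moment(): the same for the moment, N m.
- bot.get_width(): finger opening in m.
- bot.get_gripper_force(): force on a finger pad.
Only numpy, scipy, OpenCV 4.12 (cv2) and the standard library are available. Lean on these libraries where they do the work, as an engineer would, in place of code of your own. Each camera call takes 0.05 s, during which the arm holds its last target. There are 200 camera calls.

### The job

Get the filling station ready: first bring the three white bottles into a neat row in the filling rack, one standing in each bay and up against the back rail. Then draw the doser's plunger straight up along its leaning barrel, without forcing it sideways, until its flange disc is level with the scale's pointer (the pointer is already set, do not move it), and finish while still holding it there in the gripper, not letting go. Leave the amber bottle, the beaker and the jar where they are.

Things in the scene. Friction and masses are not known exactly. Their poses are not given: they have to be found in the camera images.
- rack: White plastic rack fixed to the bench: back rail 222 mm long, 10 thick, 30 high, with four fins (12 mm thick, 24 high) sticking out 24 mm from the rail's face: three bays, each 58 mm wide, pitch 70 mm, open towards -x. Origin on the bench at the middle of the rail's face; bottles go in along +x, y runs along the rail, z up.
- bay0 (a point): Bay 0 of the rack (y = -70 mm in the rack's frame): the point on the bench where the centre of a bottle stands when it is in the middle of the bay and touches the rail (21 mm in front of the rail's face). Axes as the rack's.
- bay1 (a point): Bay 1 of the rack (y = 0 mm in the rack's frame): the point on the bench where the centre of a bottle stands when it is in the middle of the bay and touches the rail (21 mm in front of the rail's face). Axes as the rack's.
- bay2 (a point): Bay 2 of the rack (y = 70 mm in the rack's frame): the point on the bench where the centre of a bottle stands when it is in the middle of the bay and touches the rail (21 mm in front of the rail's face). Axes as the rack's.
- bottle0: One of three alike empty white plastic bottles, closed, standing loose on the bench in front of the rack's open side: body 42 mm in diameter up to 60 mm, shoulder to 68 mm, neck 22 mm in diameter from 68 to 98 mm height (the top). About 70 g. Origin at the centre of its underside, z up.
- bottle1: One of three alike empty white plastic bottles, closed, standing loose on the bench in front of the rack's open side: body 42 mm in diameter up to 60 mm, shoulder to 68 mm, neck 22 mm in diameter from 68 to 98 mm height (the top). About 70 g. Origin at the centre of its underside, z up.
- bottle2: One of three alike empty white plastic bottles, closed, standing loose on the bench in front of the rack's open side: body 42 mm in diameter up to 60 mm, shoulder to 68 mm, neck 22 mm in diameter from 68 to 98 mm height (the top). About 70 g. Origin at the centre of its underside, z up.
- stand: Doser fixed to the bench: grey base 170 x 140 x 14 mm, column, clear barrel 32 mm wide (rim 40). The barrel leans 20 deg: up its axis is (-0.342, 0, 0.940) in the stand's frame, -x roughly towards the robot. Bore 95 mm deep, open at the top, centre of its floor at (50, 0, 45) mm. A flat scale bar stands 63-69 mm from the axis on the +y side. Origin on the bench below the plunger's knob; z up.
- bore_mouth (a point): Centre of the barrel's open top end, on the bore's axis. Axes as the stand's (not tilted).
- plunger: Loose plunger, about 200 g: white rod 20 mm in diameter in the 22 mm bore, at the start fully in, on the bore's floor. Origin at the centre of the rod's lower end, z up along the rod. At 110-116 mm a grey flange disc 32 mm in diameter, above it a round grey knob 24 mm in diameter up to 152 mm (the top). Only its weight and light rubbing resist; let go, it slides back down.
- flange (a point): Centre of the plunger's flange disc (half way through its 6 mm thickness), 113 mm up the plunger's z; the middle of the knob is 21 mm further up the same axis. Axes as the plunger's.
- pointer_tip (a point): Tip of the dose pointer, a steel finger 5 mm wide, 3 thick on a black slide (30 x 14 mm) on the scale bar. The tip lies 22 mm from the bore's axis, on the stand's +y side; the pointer runs from it along its +y, away from the bore. z is parallel to the bore's axis, y is the stand's. It stays where set (2.5 N of friction): 20 to 44 mm along the axis above the flange's middle at the start.
- amber_bottle: Bystander: capped amber bottle, 54 mm in diameter, 100 mm tall. Origin at the centre of its underside.
- beaker: Bystander: empty glass beaker, 72 mm in diameter, 90 mm tall. Origin at the centre of its underside.
- sample_jar: Bystander: capped clear jar, 56 mm in diameter, 75 mm tall. Origin at the centre of its underside.

How it is judged:
By the outcome, as a careful person would: the job done as asked, in the order asked, and still so for the second after the job is handed in, while the arm keeps its last pose, push and grip.
It also fails if it takes over 58 s, if anything falls off the work surface, if the arm or the gripper's body presses on something with over 40 N, if the wrist force passes 120 N, or if a joint passes its speed limit or range.

## Working session

There is one attempt and no reset: what is moved stays moved. The work goes in short steps, each a Python script; the robot and the scene stay as the last script left them, time stands still between calls to the robot, and variables do not carry over. Pictures are saved under pics/ and viewed, at most 10 in all, crops included, and the job is handed in when it is done.

```bash
mkdir -p pics; ls; python3 - <<'E'
from cell import bot
import cv2,numpy as np
for n in("side","top"):
    c=bot.capture(n); cv2.imwrite(f"pics/{n}0.png",c["frame"][:,:,::-1]); np.savez(f"{n}0.npz",**c)
    print(n,c["K"].tolist(),np.round(c["position"],4).tolist(),np.round(c["rotation"],4).tolist())
print(bot.get_time(),bot.get_tcp_rot())
E
```

```text
cell.py
pics
side [[509.43411312657605, 0.0, 321.07982160758365], [0.0, 509.43411312657605, 228.38386561571247], [0.0, 0.0, 1.0]] [0.1815, 0.6747, 0.8471] [-0.2561, 0.8807, -0.3836, 0.1078]
top [[565.9212028636447, 0.0, 324.6436733047481], [0.0, 565.9212028636447, 241.82089793456768], [0.0, 0.0, 1.0]] [0.3505, 0.0079, 1.4276] [-0.6924, 0.7142, -0.0732, 0.0711]
0.1 [ 9.81545577e-01  1.91227001e-01 -2.18953735e-04 -6.83667648e-04]
```

View pics/side0.png

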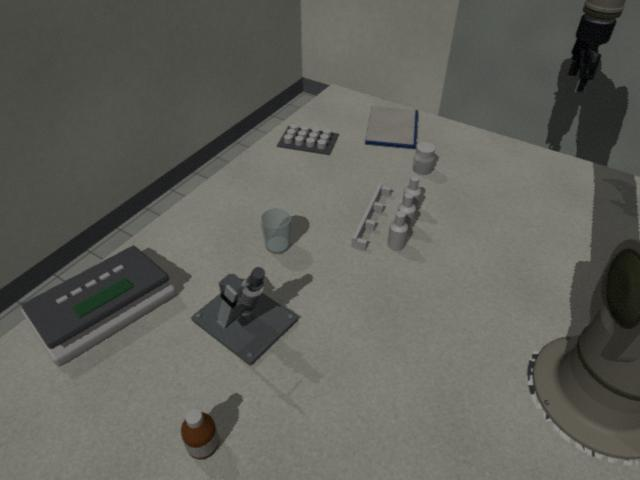

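View pics/top0.png

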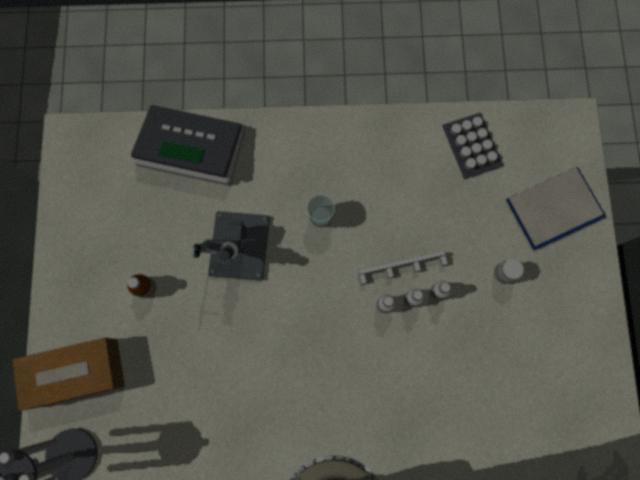

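The side view shows the stand at about (245,315), rack (372,215), white bottles (398,233), (406,207) and (413,188), beaker (277,230), jar (424,158) and amber bottle (199,435). In the top view the rack is at (405,268), bottles at (387,302), (416,297) and (443,289), and stand at (240,245). Next I'll view brightened close-ups.

```bash
python3 - <<'E'
import cv2,numpy as np
def g(f,x0,x1,y0,y1,w,h):
    im=np.load(f)["frame"][y0:y1,x0:x1,::-1]; im=(255*np.clip(im/200.,0,1)**.55).astype(np.uint8)
    return cv2.resize(im,(w,h),interpolation=cv2.INTER_CUBIC)
a=g("top0.npz",350,470,240,330,800,600); cv2.imwrite("pics/c1.png",a)
b=np.hstack([g("top0.npz",185,285,200,290,400,360),g("side0.npz",185,305,255,363,400,360)]); cv2.imwrite("pics/c2.png",b)
cv2.imwrite("pics/c3.png",g("side0.npz",340,440,135,255,500,600))
E
```

```text
(no output)
```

View pics/c1.png

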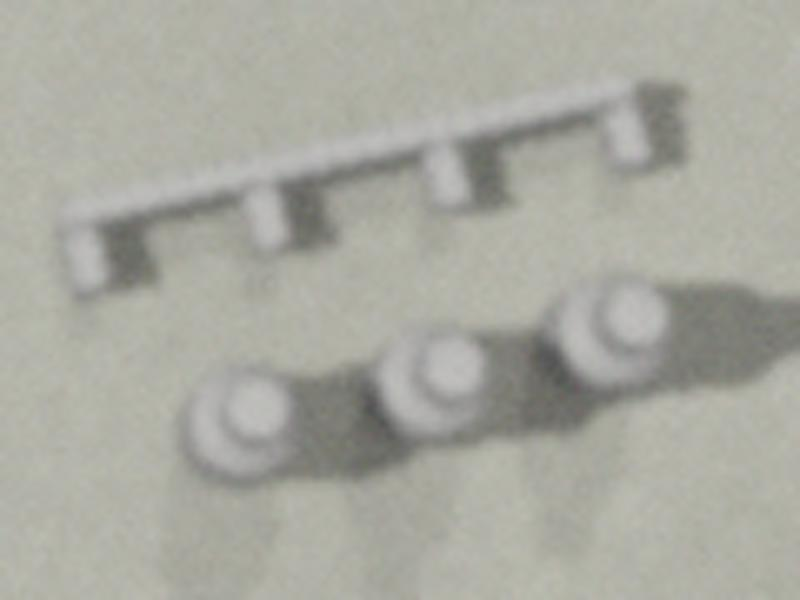

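View pics/c2.png

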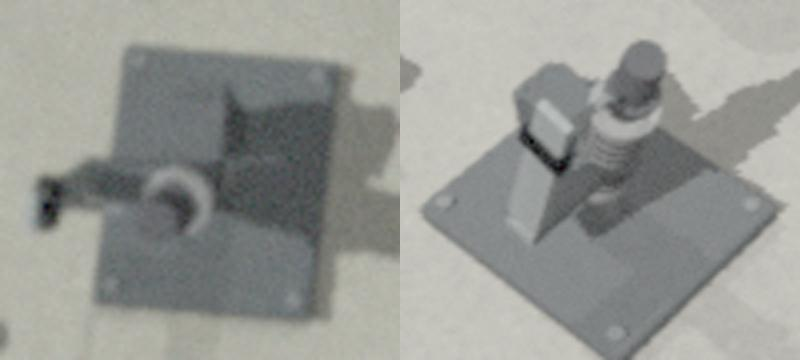

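View pics/c3.png

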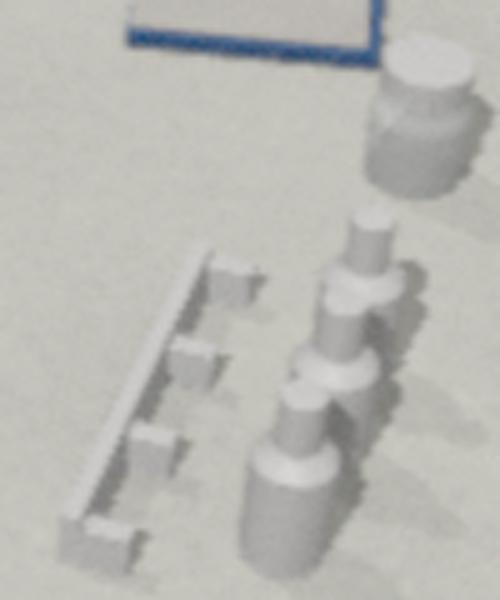

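The crops show the rack's fin tips at crop-1 (90,290), (272,245), (460,205), (635,162). The neck tops are at (258,408), (455,368), (638,318). In crop 2 the doser's knob is at (163,215) in the top view and (645,60) in the side view. The black slide is at (45,205) and (545,150). I can't make out the pointer, so I'll average frames and zoom in while measuring the rack and bottles.

```bash
cat > h.py <<'E'
from cell import bot
import cv2,numpy as np
from scipy.spatial.transform import Rotation as R
def avg(n,k=8):
    cs=[bot.capture(n) for _ in range(k)]; c=cs[0]; c["frame"]=np.mean([x["frame"] for x in cs],0); return c
def ray(c,uv):
    d=np.linalg.inv(c["K"])@[uv[0],uv[1],1]; d=R.from_quat(c["rotation"]).apply(d); return np.array(c["position"]),d
def plane(c,uv,z):
    p,d=ray(c,uv); return p+d*(z-p[2])/d[2]
def proj(c,P):
    q=R.from_quat(c["rotation"]).inv().apply(np.atleast_2d(P)-c["position"])@np.array(c["K"]).T; return q[:,:2]/q[:,2:]
def tri(c1,u1,c2,u2):
    p,d=ray(c1,u1);q,e=ray(c2,u2); d=d/np.linalg.norm(d);e=e/np.linalg.norm(e)
    s=np.linalg.lstsq(np.c_[d,-e],q-p,rcond=None)[0]; a=p+s[0]*d;b=q+s[1]*e
    return (a+b)/2,np.linalg.norm(a-b)*1e3
def enh(c,x0,x1,y0,y1,w,h):
    im=c["frame"][y0:y1,x0:x1,::-1]; im=(255*np.clip(im/200.,0,1)**.55).astype(np.uint8)
    return cv2.resize(im,(w,h),interpolation=cv2.INTER_CUBIC)
E
python3 - <<'E'
from h import *
T=avg("top");S=avg("side");np.savez("T.npz",**T);np.savez("S.npz",**S)
cv2.imwrite("pics/d1.png",np.hstack([enh(S,212,277,260,335,520,600),np.vstack([enh(T,188,258,222,270,280,192)]*1+[np.zeros((408,280,3),np.uint8)])]))
up=lambda u,v,s,x,y:((u+.5)/s-.5+x,(v+.5)/s-.5+y)
s=20/3
print("fin tips top cam z24"); 
for u,v in[(90,288),(272,245),(460,205),(635,162)]: print(plane(T,up(u,v,s,350,240),.024).round(4))
print("rail back top edge"); 
for u,v in[(62,205),(640,78)]: print(plane(T,up(u,v,s,350,240),.030).round(4))
print("side: fin tip top centre-ish z24")
for u,v in[(112,540),(160,445),(196,357),(236,273)]: print(plane(S,up(u,v,5,340,135),.024).round(4))
print("necks")
for (a,b),(d,e) in zip([(258,408),(455,368),(638,318)],[(304,392),(345,295),(374,217)]):
    a=up(a,b,s,350,240);d=up(d,e,5,340,135); print(plane(T,a,.098).round(4),plane(S,d,.098).round(4),tri(T,a,S,d))
E
```

```text
fin tips top cam z24
[ 0.5342 -0.0933  0.024 ]
[ 0.5483 -0.1623  0.024 ]
[ 0.5612 -0.2338  0.024 ]
[ 0.5756 -0.3008  0.024 ]
rail back top edge
[ 0.565  -0.0838  0.03  ]
[ 0.6066 -0.3037  0.03  ]
side: fin tip top centre-ish z24
[ 0.5427 -0.0839  0.024 ]
[ 0.5547 -0.1531  0.024 ]
[ 0.5702 -0.2201  0.024 ]
[ 0.5838 -0.2907  0.024 ]
necks
[ 0.4802 -0.1453  0.098 ] [ 0.4836 -0.1444  0.098 ] (array([ 0.48185572, -0.14474149,  0.09802272]), np.float64(3.509188337846854))
[ 0.4921 -0.2155  0.098 ] [ 0.4974 -0.2168  0.098 ] (array([ 0.49413086, -0.21445433,  0.10039213]), np.float64(4.72306374483537))
[ 0.5078 -0.2814  0.098 ] [ 0.5111 -0.2787  0.098 ] (array([ 0.5099004 , -0.28121223,  0.09641747]), np.float64(3.950650625957425))
```

View pics/d1.png

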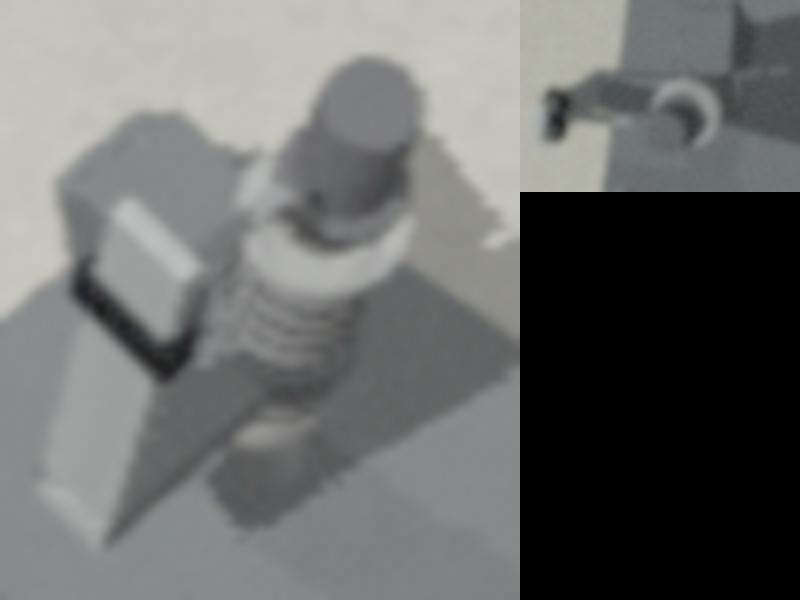

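In the zoomed side view the knob top is at (375,105), the rim ring at (330,260) and the black slide at (130,325). In the top view the pointer is a thin light line from the slide at (557,112) towards the knob at (665,128). Next I'll triangulate these and do the rack corners again.

```bash
python3 - <<'E'
from h import *
T=dict(np.load("T.npz"));S=dict(np.load("S.npz"))
up=lambda u,v,s,x,y:((u+.5)/s-.5+x,(v+.5)/s-.5+y)
s=20/3
for a,b in[((62,205),(62,516)),((640,78),(205,243)),((90,288),(135,535))]: print("rack",tri(T,up(*a,s,350,240),S,up(*b,5,340,135)))
c=[up(u,v,4,185,200) for u,v in[(125,45),(338,65),(312,320),(97,302)]]
P=np.array([plane(T,x,.014) for x in c]);print("base",P.round(4).tolist())
for i in range(4):
    d=P[(i+1)%4]-P[i];print(np.linalg.norm(d).round(4),np.degrees(np.arctan2(d[1],d[0])).round(1))
# side base corners: left(422,210) bottom(630,360+) right(780,208)
for u,v in[(422,210),(782,208)]: print("side base",plane(S,up(u-400,v,10/3,185,255),.014).round(4))
def cen(c,m,x0,x1,y0,y1):
    k=np.zeros(m.shape,bool);k[y0:y1,x0:x1]=m[y0:y1,x0:x1]
    n,l,st,ce=cv2.connectedComponentsWithStats(k.astype(np.uint8)); i=1+np.argmax(st[1:,4]); return ce[i],st[i]
out=[]
for c,bx in((T,(188,205,235,262)),(S,(215,245,285,315))):
    g=c["frame"].mean(2); r=cen(c,g<np.percentile(g[bx[2]:bx[3],bx[0]:bx[1]],3)*2.0+4,*bx); print("slide",r,np.percentile(g[bx[2]:bx[3],bx[0]:bx[1]],[1,10,30,60])); out.append(r[0])
print(tri(T,out[0],S,out[1]))
for c,pts in((S,[(375,105,8,212,260),(310,230,8,212,260),(200,250,8,212,260)]),(T,[(145,128,4,188,222),(165,118,4,188,222),(120,115,4,188,222),(190,120,4,188,222)])):
    for p in pts:
        u,v=up(*p); print(p[:2],c["frame"][int(round(v)),int(round(u))].round())
for k in[(145,128),(150,126),(140,130)]: print("knobtop",tri(T,up(*k,4,188,222),S,up(375,105,8,212,260)),plane(T,up(*k,4,188,222),.188),plane(S,up(375,105,8,212,260),.188))
E
```

```text
rack (array([ 0.56715509, -0.08348906,  0.02638948]), np.float64(3.42950948869788))
rack (array([ 0.60837028, -0.30491809,  0.02370463]), np.float64(1.3720712408301659))
rack (array([ 0.53491423, -0.09315933,  0.02349101]), np.float64(1.372735424413976))
base [[0.7338, 0.2772, 0.014], [0.7162, 0.14, 0.014], [0.5513, 0.1582, 0.014], [0.5669, 0.2935, 0.014]]
0.1383 -97.3
0.1659 173.7
0.1362 83.4
0.1676 -5.6
side base [0.7327 0.2811 0.014 ]
side base [0.5503 0.1629 0.014 ]
slide (array([197.66666667, 249.66666667]), array([195, 245,   7,  11,  48], dtype=int32)) [  9.36        25.89166667  72.19166667 101.575     ]
slide (array([228.72307692, 301.03076923]), array([221, 293,  16,  15,  65], dtype=int32)) [ 7.16375    32.2        48.24583333 68.4       ]
(array([0.60441804, 0.29022826, 0.16177804]), np.float64(1.637901485467118))
(375, 105) [55. 56. 58.]
(310, 230) [24. 25. 24.]
(200, 250) [50. 53. 52.]
(145, 128) [38. 40. 43.]
(165, 118) [17. 17. 19.]
(120, 115) [33. 37. 38.]
(190, 120) [63. 64. 63.]
knobtop (array([0.58852856, 0.2262711 , 0.18374212]), np.float64(0.17501727142805262)) [0.58763409 0.22548239 0.188     ] [0.5860046  0.22917276 0.188     ]
knobtop (array([0.590318  , 0.22409895, 0.18058623]), np.float64(0.464577988817634)) [0.58868111 0.2227045  0.188     ] [0.5860046  0.22917276 0.188     ]
knobtop (array([0.58674884, 0.22843141, 0.18688095]), np.float64(0.11296090602924741)) [0.58658746 0.22825928 0.188     ] [0.5860046  0.22917276 0.188     ]
```

```bash
cat > pose.py <<'E'
from h import *
a=np.radians(11.0); rx=np.array([np.cos(a),np.sin(a),0]); ry=np.array([-np.sin(a),np.cos(a),0]); ro=np.array([.578,-.195,0])
Q=R.from_matrix(np.c_[rx,-ry,[0,0,-1]]).as_quat()
neck=[np.array(p) for p in[(.5095,-.280,0),(.4945,-.2155,0),(.482,-.145,0)]]
bay=[ro-.021*rx+(i-1)*.07*ry for i in range(3)]
E
python3 - <<'E'
from pose import *
bot.grip(.046,25)
Z=np.array([0,0,1])
for i in(0,1,2):
    bot.movep(neck[i]+.135*Z,Q); bot.movel(neck[i]+.092*Z,.12)
    bot.grip(.0,25); w=bot.get_width(); f0=np.array(bot.get_force())
    pre=bay[i]-.012*rx+.092*Z
    bot.movel(pre,.08); hit=bot.movel(bay[i]+.012*rx+.092*Z,.03,force_limit=5)
    p=np.array(bot.get_tool_pos())
    print(i,"w",w,hit,"past bay x mm",((p-bay[i])@rx*1e3).round(1),np.round(bot.get_force(),1),f0.round(1),bot.get_time())
    bot.grip(.046); bot.movel(np.r_[p[:2],.135],.15)
# get out of view
bot.movep([.45,.05,.35],Q)
T=avg("top",4);S=avg("side",4);np.savez("T1.npz",**T);np.savez("S1.npz",**S)
cv2.imwrite("pics/e1.png",np.hstack([enh(T,350,470,240,330,480,360),enh(S,340,420,165,255,320,360)]))
print(bot.get_time())
E
```

```text
0 w 0.021334521151012396 False past bay x mm 12.0 [-2.   0.   2.7] [-1.2 -0.6  6.1] 5.675
1 w 0.02107478970094877 False past bay x mm 12.1 [-0.8  0.5  4.6] [ 1.  -0.3  2.1] 9.5583
2 w 0.021428709098231268 False past bay x mm 12.0 [-2.2 -0.5  3.3] [-0.6  1.   2.3] 13.4333
15.7667
```

View pics/e1.png

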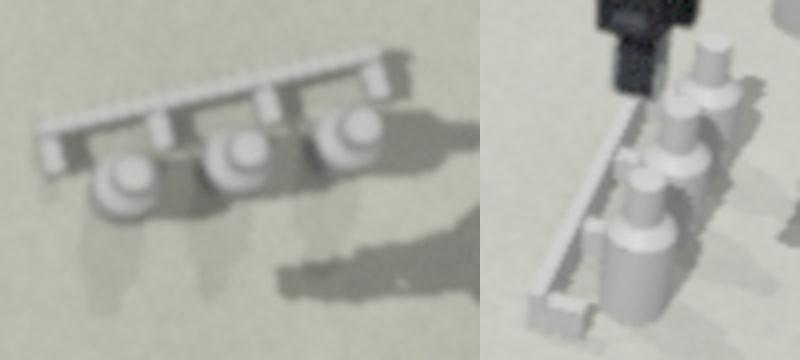

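The bottles stand in front of their bays at (125,185), (240,160) and (350,135), upright but not seated. I'll measure how far they moved.

```bash
python3 - <<'E'
from pose import *
T=dict(np.load("T1.npz"));S=dict(np.load("S1.npz"))
up=lambda u,v,s,x,y:((u+.5)/s-.5+x,(v+.5)/s-.5+y)
for i,(a,b) in enumerate(zip([(362,128),(249,153),(133,176)],[(714,44),(681,105),(647,180)])):
    p=plane(T,up(*a,4,350,240),.098); q=plane(S,up(b[0]-480,b[1],4,340,165),.098)
    m=(p+q)/2*[1,1,0]; print(i,m.round(4),"in rack mm",((m-ro)@rx*1e3).round(1),((m-ro)@ry*1e3).round(1),"moved",((m-neck[i])@rx*1e3).round(1))
print(bot.get_tool_pos(),bot.get_tcp_rot(),Q)
E
```

```text
0 [ 0.5469 -0.269   0.    ] in rack mm -44.6 -66.7 moved 38.8
1 [ 0.5357 -0.2031  0.    ] in rack mm -43.1 0.1 moved 42.8
2 [ 0.5228 -0.1332  0.    ] in rack mm -42.4 71.2 moved 42.3
[0.45011034 0.04972223 0.34964187] [ 9.95429042e-01  9.55034314e-02 -3.36019757e-04  7.04474773e-05] [ 0.9953962   0.09584575  0.         -0.        ]
```

Most likely the 12 mm overshoot ran the pads past the neck and squeezed the bottles back out. I'll re-grip with a smaller overshoot, starting with bottle 2 alone.

```bash
cat >> pose.py <<'E'
neck2=[np.array(p) for p in[(.5469,-.269,0),(.5357,-.2031,0),(.5228,-.1332,0)]]
Z=np.array([0,0,1])
def seat(i,start,over=.005,g=45):
    bot.movep(start+.135*Z,Q); bot.movel(start+.092*Z,.12); bot.grip(0,g); w=bot.get_width()
    bot.movel(bay[i]-.006*rx+.092*Z,.06); f0=np.array(bot.get_force())
    hit=bot.movel(bay[i]+over*rx+.092*Z,.02,force_limit=5); p=np.array(bot.get_tool_pos()); f=np.array(bot.get_force())
    print(i,"w",round(w,4),round(bot.get_width(),4),hit,"past mm",((p-bay[i])@rx*1e3).round(1),"dF",((f-f0)@rx).round(1),f.round(1))
    bot.grip(.046); bot.movel(np.r_[p[:2],.135],.15)
E
python3 - <<'E'
from pose import *
seat(2,neck2[2])
bot.movep([.45,.05,.35],Q)
T=avg("top",3);np.savez("T2.npz",**T); print(bot.get_time())
cv2.imwrite("pics/f1.png",enh(T,350,470,240,330,480,360))
E
```

```text
2 w 0.0208 0.0208 False past mm 4.6 dF 1.2 [-2.3 -1.  12.1]
20.9333
```

View pics/f1.png

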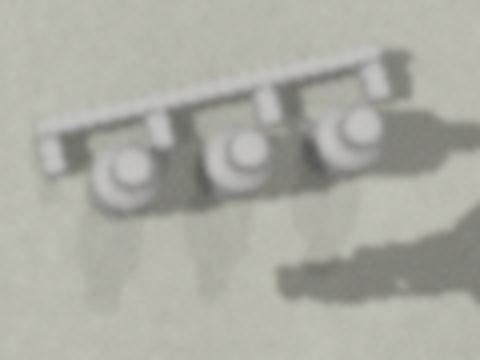

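Bottle 2 has barely moved: its neck is at (132,168), and it was at (133,176). I'll repeat it with a small lift and record each stage in one montage.

```bash
python3 - <<'E'
from pose import *
s=neck2[2]+.004*rx; m=[]
def snap():
    m.append(np.vstack([enh(bot.capture("side"),360,440,165,265,200,250),enh(bot.capture("top"),350,430,240,320,200,200)]))
bot.movep(s+.12*Z,Q); bot.movel(s+.092*Z,.12); bot.grip(0,45); snap(); print(bot.get_width(),np.round(bot.get_force(),1))
bot.movel(s+.100*Z,.08); snap(); print(bot.get_width(),np.round(bot.get_force(),1))
bot.movel(bay[2]-.008*rx+.100*Z,.06); snap(); print(bot.get_width(),np.round(bot.get_force(),1))
bot.movel(bay[2]-.008*rx+.093*Z,.06); bot.grip(.046); snap(); print(np.round(bot.get_tool_pos(),4),bot.get_time())
cv2.imwrite("pics/g1.png",np.hstack(m))
E
```

```text
0.02039900304403085 [-0.2 -0.1  6.7]
0.020451710404689166 [ 0.2 -0.1 -0.5]
0.02060783013376443 [ 1.   0.4 -1.1]
[ 0.5362 -0.1317  0.0929] 24.4
```

View pics/g1.png

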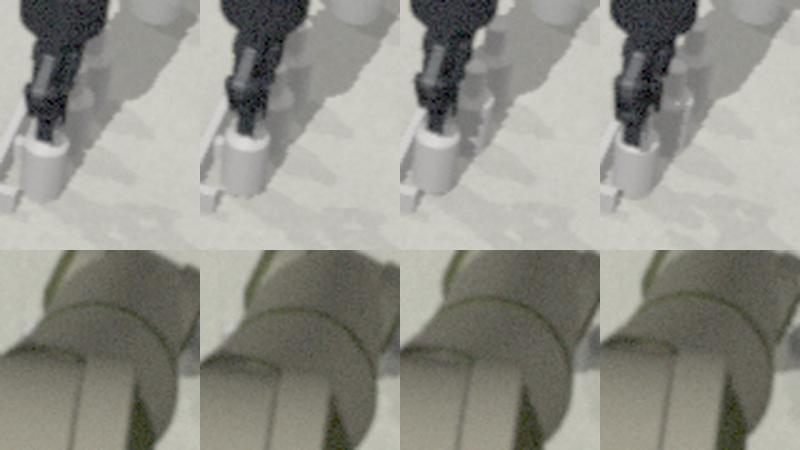

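The bottle stays in the grip through lift and carry, and it's still upright after the fingers open. I'll get its travel at each stage by template matching, then check again after the retreat.

```bash
cat >> pose.py <<'E'
up=lambda u,v,s,x,y:((u+.5)/s-.5+x,(v+.5)/s-.5+y)
T1=dict(np.load("T1.npz")); N1=[up(u,v,4,350,240) for u,v in[(362,128),(249,153),(133,176)]]
def where(T):
    "rack-frame (x,y) mm of each bottle in the top view, by template of its neck and shoulder from T1"
    out=[]
    for i,n in enumerate(N1):
        c=np.round(n).astype(int); t=T1["frame"][c[1]-4:c[1]+6,c[0]-9:c[0]+5].astype(np.float32)
        w=T["frame"][c[1]-24:c[1]+24,c[0]-18:c[0]+18].astype(np.float32)
        r=cv2.matchTemplate(w,t,cv2.TM_CCOEFF_NORMED); _,s,_,l=cv2.minMaxLoc(r)
        d=np.array(l)-[9,20]; m=plane(T,np.array(n)+d,.098); out.append((((m-ro)@rx*1e3).round(0),((m-ro)@ry*1e3).round(0),round(s,2)))
    return out
E
python3 - <<'E'
from pose import *
g=cv2.imread("pics/g1.png"); t=g[150:205,15:75]
for k in range(4):
    r=cv2.matchTemplate(g[130:225,200*k:200*k+100],t,cv2.TM_CCOEFF_NORMED); print(k,cv2.minMaxLoc(r)[1::2])
S=dict(np.load("S.npz"));print("expected px shift x2.5 for 13mm forward",2.5*(proj(S,neck2[2]+.013*rx)-proj(S,neck2[2])))
print(where(T1),where(dict(np.load("T2.npz"))))
p=bot.get_tool_pos(); bot.movel([p[0],p[1],.2],.2); print(bot.get_width()); 
bot.movel([p[0]-.16,p[1]+.15,.28],.3); T=avg("top",2); print(where(T),bot.get_time()); np.savez("T3.npz",**T)
E
```

```text
0 (1.0, (15, 20))
1 (0.9313774108886719, (17, 15))
2 (0.7485230565071106, (11, 9))
3 (0.5935767889022827, (7, 19))
expected px shift x2.5 for 13mm forward [[-13.10463112  -3.52191278]]
[(np.float64(-47.0), np.float64(-69.0), 1.0), (np.float64(-46.0), np.float64(-0.0), 1.0), (np.float64(-44.0), np.float64(70.0), 1.0)] [(np.float64(-47.0), np.float64(-69.0), 0.99), (np.float64(-46.0), np.float64(-0.0), 1.0), (np.float64(-40.0), np.float64(69.0), 0.94)]
0.045676331889639175
[(np.float64(-47.0), np.float64(-69.0), 0.99), (np.float64(-46.0), np.float64(-0.0), 0.99), (np.float64(-32.0), np.float64(70.0), 0.97)] 26.1083
```

```bash
cat >> pose.py <<'E'
def seat2(i,start,over=.005):
    bot.movep(start+.125*Z,Q); bot.movel(start+.094*Z,.15); bot.grip(0,45); w=bot.get_width()
    bot.movel(start+.099*Z,.08); bot.movel(bay[i]-.005*rx+.099*Z,.1); f0=np.array(bot.get_force())
    hit=bot.movel(bay[i]+over*rx+.099*Z,.03,force_limit=5); p=np.array(bot.get_tool_pos()); f=np.array(bot.get_force())
    print(i,"w",round(w,4),round(bot.get_width(),4),hit,"past mm",((p-bay[i])@rx*1e3).round(1),"dF",((f-f0)@rx).round(1),f.round(1))
    bot.movel(np.r_[p[:2],.0945],.08); print("down",np.round(bot.get_force(),1))
    bot.grip(.046); bot.movel(np.r_[p[:2],.15],.25)
E
python3 - <<'E'
from pose import *
seat2(2,bay[2]-.008*rx)
p=bot.get_tool_pos(); bot.movel([p[0]-.16,p[1]+.15,.26],.4); T=avg("top",2); print(where(T),bot.get_time()); np.savez("T4.npz",**T)
E
```

```text
2 w 0.0204 0.0206 True past mm 3.7 dF -1.0 [-2.  -0.1 -0.5]
down [-3.7 -2.1 11.2]
[(np.float64(-47.0), np.float64(-69.0), 0.99), (np.float64(-46.0), np.float64(-0.0), 0.99), (np.float64(-23.0), np.float64(70.0), 0.97)] 30.9083
```

```bash
sed -i 's/\.0945\],\.08/.0955],.1/' pose.py; python3 - <<'E'
from pose import *
seat2(0,neck2[0],.007); seat2(1,neck2[1],.007)
p=bot.get_tool_pos(); bot.movel([p[0]-.1,p[1]+.17,.26],.4); T=avg("top",2); S=avg("side",2); print(where(T),bot.get_time()); np.savez("T5.npz",**T); np.savez("S5.npz",**S)
E
```

```text
0 w 0.0206 0.0205 True past mm 5.2 dF -1.5 [-1.7 -0.6 -0.1]
down [-2.6 -1.8  3.3]
1 w 0.0204 0.0207 True past mm 4.1 dF -2.1 [-2.9 -0.7  0.4]
down [-1.4 -1.1  3.8]
[(np.float64(-22.0), np.float64(-71.0), 0.98), (np.float64(-24.0), np.float64(1.0), 0.96), (np.float64(-4.0), np.float64(33.0), 0.67)] 39.1333
```

```bash
cat > dos.py <<'E'
from pose import *
b=np.radians(-6.5); sR=np.array([[np.cos(b),-np.sin(b),0],[np.sin(b),np.cos(b),0],[0,0,1]])
AX=np.array([-.34202,0,.93969]); PX=np.array([.93969,0,.34202])
def stand_o(k): # world origin from knob top xy
    return np.array([k[0],k[1],0])-sR@np.array([.050-.34202*.152,0,0])
def pt(o,s,y=0,p=0): # point s m up the plunger axis from bore floor, y sideways, p along the in-plane normal
    return o+sR@(np.array([.05,y,.045])+[0,0,0]+s*AX+p*PX)-[0,y-y,0]
E
python3 - <<'E'
from dos import *
S=dict(np.load("S.npz"));T=dict(np.load("T.npz"))
oS=stand_o((.5860,.2292));oT=stand_o((.5875,.2262))
d1=lambda q:((q-[212,260]+.5)*8-.5).round(0).tolist()
dt=lambda q:((q-[188,222]+.5)*4-.5+[520,0]).round(0).tolist()
for n,a in dict(rim=(.095,0,0),flange=(.113,0,0),knob=(.152,0,0)).items(): print(n,d1(proj(S,pt(oS,*a))),dt(proj(T,pt(oT,*a))))
for s in(.133,.140,.147,.157):
    print(s,"face ctr y73",d1(proj(S,pt(oS,s,.073))),"corners lo/hi",d1(proj(S,np.array([pt(oS,s+e,.073,p) for p in(-.015,.015) for e in(-.007,.007)]))),"tip",d1(proj(S,pt(oS,s,.022))),"top: slide",dt(proj(T,pt(oT,s,.066))),"tip",dt(proj(T,pt(oT,s,.022))))
f=S["frame"].mean(2)
# dark profile along axis direction in the middle of slide face
for u in range(222,236): 
    col=f[288:312,u]; print(u,"dark rows",[288+i for i in range(24) if col[i]<22],end=" | ")
E
```

```text
rim [[331.0, 223.0]] [[684.0, 112.0]]
flange [[345.0, 187.0]] [[678.0, 117.0]]
knob [[375.0, 106.0]] [[664.0, 128.0]]
0.133 face ctr y73 [[117.0, 349.0]] corners lo/hi [[162.0, 412.0], [171.0, 384.0], [64.0, 315.0], [71.0, 286.0]] tip [[289.0, 205.0]] top: slide [[555.0, 113.0]] tip [[632.0, 120.0]]
0.14 face ctr y73 [[121.0, 335.0]] corners lo/hi [[167.0, 398.0], [176.0, 370.0], [68.0, 301.0], [75.0, 272.0]] tip [[294.0, 191.0]] top: slide [[552.0, 115.0]] tip [[629.0, 122.0]]
0.147 face ctr y73 [[125.0, 321.0]] corners lo/hi [[171.0, 384.0], [181.0, 356.0], [71.0, 286.0], [79.0, 257.0]] tip [[299.0, 176.0]] top: slide [[548.0, 117.0]] tip [[627.0, 124.0]]
0.157 face ctr y73 [[132.0, 300.0]] corners lo/hi [[178.0, 364.0], [187.0, 335.0], [77.0, 265.0], [85.0, 235.0]] tip [[307.0, 154.0]] top: slide [[544.0, 120.0]] tip [[623.0, 127.0]]
222 dark rows [293, 294, 295, 296, 297] | 223 dark rows [295, 296, 297, 298] | 224 dark rows [296, 297, 298, 299] | 225 dark rows [297, 298, 299, 300] | 226 dark rows [298, 299, 300, 301] | 227 dark rows [299, 300, 301, 302] | 228 dark rows [300, 301, 302, 303] | 229 dark rows [301, 302, 303, 304] | 230 dark rows [302, 303, 304, 305] | 231 dark rows [303, 304, 305, 306] | 232 dark rows [303, 304, 305, 306, 307] | 233 dark rows [303, 304, 305, 306] | 234 dark rows [302, 303, 304, 305] | 235 dark rows [301, 302, 303, 304] |
```

```bash
python3 - <<'E'
from dos import *
f=np.load("S.npz")["frame"].mean(2).round().astype(int); print("cols",list(range(234,260)))
for r in range(274,298): print(r,*[f"{x:3d}" for x in f[r,234:260]])
f=np.load("T.npz")["frame"].mean(2).round().astype(int); print("top cols",list(range(194,236)))
for r in range(244,260): print(r,*[f"{x:2d}" for x in f[r,194:236]])
E
```

```text
cols [234, 235, 236, 237, 238, 239, 240, 241, 242, 243, 244, 245, 246, 247, 248, 249, 250, 251, 252, 253, 254, 255, 256, 257, 258, 259]
274  80 100 115 119 119 120 121 121 120 120 120 121 122 120 119 115  91  51  50  56  57  57  57  56  56  57
275  68  76  94 113 119 120 120 119 120 120 121 122 124 121 115  99  70  46  48  54  56  57  57  57  57  56
276  65  67  73  95 114 119 119 119 119 119 121 124 123 114  90  61  47  42  43  48  53  56  57  56  57  57
277  65  65  67  73  94 110 112 115 117 116 117 121 118 101  70  51  42  42  42  42  45  50  54  56  55  55
278  65  66  65  66  71  75  78  95 107  99  97 114 105  78  57  48  43  42  41  41  39  41  43  45  47  47
279  64  65  65  65  65  64  64  65  66  71  85  94  82  60  52  44  42  42  42  39  38  38  38  35  32  32
280  64  65  65  64  64  64  61  53  59  78  96  99  78  59  51  44  41  40  41  39  37  37  34  32  30  28
281  65  65  66  65  64  65  63  63  76  98 106  96  72  58  51  45  42  40  40  38  38  36  34  32  28  26
282  65  64  65  65  65  65  64  70  90 107 107  94  71  59  52  45  41  39  41  38  37  35  34  31 
[... 3269 characters left out ...]
39 57 69
255 48 30 24 18 25 53 82 97 100 100 101 102 103 102 101 95 74 57 50 50 50 50 49 49 48 45 42 42 42 40 40 41 41 40 35 25 16 19 32 50 66 69
256 53 42 33 32 45 69 91 99 102 101 102 103 103 103 102 93 73 56 50 48 51 49 48 48 47 45 42 41 41 41 41 41 39 39 33 24 23 28 47 62 67 63
257 71 62 57 60 71 89 98 103 101 101 101 102 103 101 99 90 71 57 51 49 49 49 49 48 47 44 43 41 41 40 40 39 39 39 33 26 28 42 56 63 60 53
258 89 85 84 86 94 101 103 104 102 100 102 102 101 100 97 86 66 54 49 49 50 49 48 48 47 46 43 42 42 41 39 38 40 39 36 34 35 45 54 54 50 45
259 98 98 100 101 103 103 104 103 102 100 100 102 101 100 96 82 65 53 48 47 49 47 48 48 48 47 46 44 43 42 42 41 41 42 42 40 41 44 46 46 46 42
```

```bash
cat >> dos.py <<'E'
o=stand_o((.587,.2278))
QD=[R.from_matrix(sR@np.c_[np.cross(k*PX,-AX),k*PX,-AX]).as_quat() for k in(1,-1)]
E
python3 - <<'E'
from dos import *
S=dict(np.load("S.npz"));T=dict(np.load("T.npz"))
P,e=tri(T,(210,246.5),S,(231.5,282)); q=sR.T@(P-o); print("column top",P.round(3),e,"stand",q.round(3),"s,p",((q-[.05,0,.045])@AX).round(3),((q-[.05,0,.045])@PX).round(3))
print(bot.get_q().__class__,np.round(bot.get_q(),2),bot.get_time())
for q in QD:
    for s in(.19,.14,.165): j=bot.ik(pt(o,s),q); print(s,None if j is None else np.round(j,2))
print(np.round(bot.get_tool_pos(),3))
E
```

```text
column top [0.613 0.262 0.177] 12.383294612176218 stand [0.02  0.037 0.177] s,p 0.134 0.017
<class 'numpy.ndarray'> [-0.67  0.36  0.82  2.2  -0.39  0.73 -0.96] 39.1333
0.19 [-0.95  0.47  0.52  2.12 -0.08  0.32 -0.55]
0.14 [-0.88  0.55  0.47  2.12 -0.17  0.23 -0.47]
0.165 [-0.91  0.51  0.49  2.12 -0.12  0.27 -0.51]
0.19 [ 0.15  0.65 -1.1   2.05  1.19  0.93  1.38]
0.14 [ 0.14  0.76 -1.1   2.06  1.32  0.96  1.3 ]
0.165 [ 0.15  0.71 -1.1   2.06  1.26  0.94  1.34]
[ 0.462 -0.029  0.259]
```

```bash
python3 - <<'E'
from dos import *
bot.movep(pt(o,.20),QD[0]); print(where(bot.capture("top")))
f0=np.array(bot.get_force()); hit=bot.movel(pt(o,.140),.08,force_limit=8)
print(hit,bot.get_time(),np.round(bot.get_tool_pos()-pt(o,.14),4))
bot.grip(0,25); bot.wait(.1)
f=np.array(bot.get_force()); F=sR.T@(f-f0); print("w",bot.get_width(),"F stand",F.round(1),"along PX",(F@PX).round(1),"AX",(F@AX).round(1),"mom",np.round(bot.get_moment(),2),bot.get_time())
E
```

```text
[(np.float64(-22.0), np.float64(-71.0), 0.98), (np.float64(-24.0), np.float64(-1.0), 0.89), (np.float64(-8.0), np.float64(49.0), 0.72)]
False 41.1667 [ 0.0001 -0.      0.0002]
w 0.023450658286797467 F stand [-0.6  0.4  4.6] along PX 1.0 AX 4.5 mom [-0.02 -0.19  0.04] 41.5833
```

```bash
python3 - <<'E'
from dos import *
f0=np.array(bot.get_force()); bot.movel(pt(o,.165),.03); bot.wait(.1)
F=sR.T@(np.array(bot.get_force())); print("PX",(F@PX).round(1),"AX",(F@AX).round(1),"y",F[1].round(1),bot.get_width(),bot.get_time())
S=avg("side",8);T=avg("top",2);np.savez("S6.npz",**S);np.savez("T6.npz",**T)
cv2.imwrite("pics/h1.png",np.hstack([enh(S,222,270,250,310,480,600),np.vstack([enh(S,340,420,165,255,320,360),enh(T,350,470,240,330,320,240)])]))
f=S["frame"].mean(2).round().astype(int); print("cols",*range(236,264))
for r in range(270,294): print(r,*[f"{x:3d}" for x in f[r,236:264]])
E
```

```text
PX 4.2 AX 0.6 y -0.3 0.023476945985876674 42.6667
cols 236 237 238 239 240 241 242 243 244 245 246 247 248 249 250 251 252 253 254 255 256 257 258 259 260 261 262 263
270 136 135 135 134 136 135 134 135 135 134 125 100  73  42  15  15  32  44  46  48  52  56  60  60  62  62  59  45
271 138 138 137 136 137 135 135 135 137 138 137 122  86  42  26  34  42  46  48  47  48  48  52  57  58  58  52  36
272 141 139 136 135 135 134 134 135 137 138 139 136 111  62  50  51  46  47  47  47  46  45  44  45  42  39  40  39
273 139 138 134 135 136 135 135 135 135 135 137 134 114  75  61  53  48  48  46  46  45  45  42  41  38  34  48  61
274 132 134 135 135 136 136 136 136 136 137 138 133 108  71  60  53  48  47  47  46  45  45  43  40  36  38  57  74
275 107 129 134 136 137 136 136 136 137 140 139 128  99  69  62  53  48  46  47  46  43  43  40  38  34  47  68  74
276  83 108 130 135 135 134 135 136 138 140 140 128  98  68  62  57  48  46  47  45  44  42  39  37  33  53  74  72
277  75  83 107 125 126 130 133 132 132 137 138 126  94  65  64  60  52  47  45  45  42  41  38  34  36  58  75  69
278  
[... 1150 characters left out ...]
 101
288  74  72  71  64  61  60  62  73  88  98  93  89  92  78  53  46  46  49  58  61  57  63  96 122 127 127 119 100
289  73  69  64  59  57  60  75  95 104 105 108  99  87  78  50  44  46  45  46  48  54  76 104 119 126 126 114  90
290  71  64  59  58  56  57  82 107 110 108 111 110 101  88  59  49  48  47  47  52  68  90 106 116 124 124 110  87
291  73  60  58  56  53  54  78 107 114 109 112 115 114 104  85  70  63  64  68  78  97 106 105 110 118 114  96  81
292  95  67  57  57  54  52  73  98 109 111 112 116 116 115 113 107 100 105 111 112 111 106 104 109 110  97  77  75
293 106  78  64  61  48  55  72  81  99 109 113 115 117 116 116 117 115 115 116 115 110 105 106 107  93  64  52  60
```

View pics/h1.png

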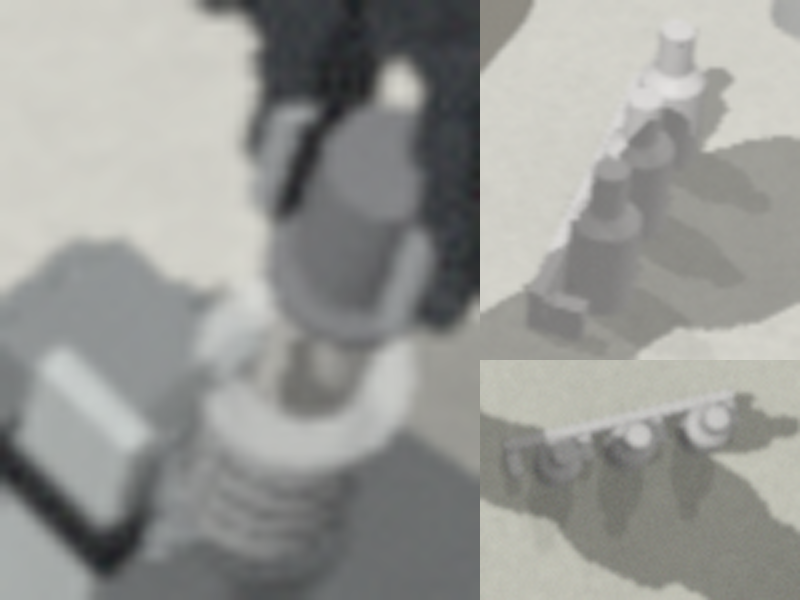

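The picture shows the flange disc's lower edge at about (340,338), the rim at (310,430) and the slide at (100,550). All three bottles are seated; bottle 2 is just in the arm's shadow. The tip sits near image pixel (248,284), so I'll fit the knob and flange outlines to get the remaining offset.

```bash
python3 - <<'E'
from dos import *
f=np.load("S.npz")["frame"].mean(2)
def cross(a,lo,th):
    for i in range(len(a)-1):
        if (a[i]-th)*(a[i+1]-th)<=0: return lo+i+(th-a[i])/(a[i+1]-a[i])
print("knob top edge by col",[(u,round(cross(f[262:274,u],262,88),1)) for u in range(253,266,2)])
print("knob L/R by row",[(r,round(cross(f[r,244:258],244,88) or 0,1),round(cross(f[r,258:272],258,88) or 0,1)) for r in range(268,282,2)])
S=dict(np.load("S.npz"));oS=stand_o((.5860,.2292))
th=np.linspace(0,2*np.pi,181)
def circ(r,s): return proj(S,np.array([pt(oS,s,r*np.cos(t),r*np.sin(t)) for t in th]))
for n,r,s in(("knobtop",.012,.152),("flange lo",.016,.110),("flange hi",.016,.116),("rim",.020,.095)):
    q=circ(r,s); print(n,"L,R,T,B",q[:,0].min().round(1),q[:,0].max().round(1),q[:,1].min().round(1),q[:,1].max().round(1))
for c in(252,254,256,258): print(c,f[282:300,c].round().astype(int))
g=f
print("rows 262..273 cols 250-268")
for r in range(264,292,1): print(r,*f[r,250:268].round().astype(int))
E
```

```text
Traceback (most recent call last):
TypeError: type NoneType doesn't define __round__ method
```

```bash
python3 - <<'E'
from dos import *
S=dict(np.load("S.npz"));f=S["frame"].mean(2);oS=stand_o((.5860,.2292))
th=np.linspace(0,2*np.pi,181)
def circ(r,s): return proj(S,np.array([pt(oS,s,r*np.cos(t),r*np.sin(t)) for t in th]))
for n,r,s in(("knobtop",.012,.152),("flange lo",.016,.110),("flange hi",.016,.116),("rim",.020,.095)):
    q=circ(r,s); print(n,"L,R,T,B",q[:,0].min().round(1),q[:,0].max().round(1),q[:,1].min().round(1),q[:,1].max().round(1))
print("cols",*range(244,272))
for r in range(263,292): print(r,*f[r,244:272].round().astype(int))
for c in(252,254,256,258): print(c,"rows282+",f[282:300,c].round().astype(int))
E
```

```text
knobtop L,R,T,B 251.5 265.3 266.7 278.9
flange lo L,R,T,B 245.5 263.2 275.8 291.8
flange hi L,R,T,B 246.0 263.8 274.3 290.3
rim L,R,T,B 242.0 263.8 277.7 297.5
cols 244 245 246 247 248 249 250 251 252 253 254 255 256 257 258 259 260 261 262 263 264 265 266 267 268 269 270 271
263 120 120 120 120 119 119 119 120 122 123 121 121 120 119 119 118 117 118 119 120 121 121 121 120 120 119 122 122
264 120 121 120 120 121 122 122 122 122 122 122 123 121 121 120 120 120 118 117 119 121 121 122 123 124 124 124 124
265 120 121 121 121 122 122 122 121 121 122 121 121 121 120 120 120 119 118 118 119 120 121 124 123 124 125 125 124
266 120 120 121 121 121 121 121 121 122 123 120 117 114 112 112 113 114 117 118 121 123 125 125 125 124 123 124 123
267 119 120 121 121 121 121 120 121 122 119 113 100 79 67 70 76 86 103 112 118 122 124 125 125 125 123 123 122
268 117 121 123 122 121 119 120 120 119 105 82 65 58 56 57 57 59 68 84 106 120 124 125 127 127 125 121 121
269 119 121 122 122 120 119 120 119 106 80 62 57 57 56 56 56 56 57 62 91 117 124 124 124 123 122 122 122
270 120 119 121 121 120 122 122 114 
[... 1637 characters left out ...]
4 86 71 68 70 69 69 69 71 70
288 78 86 81 69 52 29 24 30 42 51 53 51 51 51 50 51 59 86 100 87 72 69 67 68 68 67 69 69
289 91 93 95 85 59 36 27 24 35 46 48 47 49 48 46 60 90 106 99 79 69 68 67 66 67 66 67 69
290 97 95 97 95 80 61 45 36 29 29 32 40 48 57 64 86 107 109 97 76 71 69 69 68 67 67 67 70
291 99 96 99 101 100 90 74 61 53 52 56 67 85 92 90 95 104 100 85 71 70 69 69 69 69 68 68 69
252 rows282+ [ 41  38  30  28  30  39  42  35  29  53  89 101 102 100  86  61  47  33]
254 rows282+ [ 37  36  34  34  34  44  53  48  32  56  98 103 102  95  76  49  39  35]
256 rows282+ [34 30 28 29 30 40 51 49 48 85 98 96 93 86 57 29 27 28]
258 rows282+ [26 25 24 23 32 49 50 46 64 90 92 93 88 61 39 37 35 35]
```

Refining the outlines (the knob edge is chamfered) puts the pointer about 23–24 mm above the starting flange, so I'll lower it 1.5 mm. I'll also check the sideways load.

```bash
python3 - <<'E'
from dos import *
def rd(l):
    bot.wait(.15); F=sR.T@np.mean([bot.get_force() for _ in range(5)],0); print(l,"PX",(F@PX).round(2),"AX",(F@AX).round(2),"y",F[1].round(2),np.round(bot.get_moment(),2),round(bot.get_width(),4))
rd("now")
bot.movel(pt(o,.1635),.02); rd("s")
bot.movel(pt(o,.1635,0,.0006),.01); rd("+p")
print((( sR.T@(np.array(bot.get_tool_pos())-o)-[.05,0,.045])@AX).round(4),bot.get_time())
S=avg("side",6);np.savez("S7.npz",**S);f=S["frame"].mean(2)
for c in(252,254,255,256,258): print(c,"rows276+",f[276:290,c].round().astype(int))
E
```

```text
now PX 5.06 AX 0.69 y 0.33 [-0.07 -1.06  0.07] 0.023
s PX 5.6 AX -0.43 y -0.33 [-0.03 -1.18  0.1 ] 0.0232
+p PX 3.81 AX -1.64 y 0.61 [ 0.05 -0.74  0.03] 0.0235
0.1634 44.1167
252 rows276+ [46 49 53 61 64 61 57 52 45 49 49 46 46 45]
254 rows276+ [46 46 44 45 51 57 61 55 55 74 78 72 57 47]
255 rows276+ [45 44 43 42 46 52 60 58 49 63 72 69 62 50]
256 rows276+ [43 43 42 40 41 49 59 58 45 54 64 61 59 55]
258 rows276+ [ 39  36  36  35  34  40  56  56  39  47  66  84  94 104]
```

```bash
python3 - <<'E'
from dos import *
def rd(l):
    bot.wait(.15); F=sR.T@np.mean([bot.get_force() for _ in range(5)],0); print(l,"PX",(F@PX).round(2),"AX",(F@AX).round(2),"y",F[1].round(2),np.round(bot.get_moment(),2),round(bot.get_width(),4))
bot.movel(pt(o,.1635,0,.0012),.01); rd("1.2")
bot.movel(pt(o,.1635,0,.0018),.01); rd("1.8")
print(bot.get_time())
E
```

```text
1.2 PX 0.91 AX -2.06 y 0.41 [0.12 0.01 0.03] 0.023
1.8 PX -0.67 AX -1.16 y -0.94 [ 0.05  0.47 -0.07] 0.0233
45.2167
```

```bash
python3 - <<'E'
from dos import *
bot.movel(pt(o,.1630,0,.0014),.01); bot.wait(.2)
F=sR.T@np.array(bot.get_force()); print((F@PX).round(2),(F@AX).round(2),bot.get_width(),bot.get_gripper_force(),bot.get_time())
print(bot.sign_off())
E
```

```text
-0.37 -0.59 0.023331423583330048 24.65692162513733 45.6667
the job is handed in; nothing more can be done
None
```

I handed the job in at 45.7 s: the three bottles stand in their bays against the rail, and the gripper holds the plunger about 23 mm up with almost no sideways load, though my reading of the pointer's height is only good to about 2–3 mm, so the flange could be off level by that much.

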